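# Put the spinning lathe into third gear

### The job

The spinning lathe is standing still and its gear lever, the stick with the red ball, has been left somewhere along the left-hand slot of its H-shaped gate; put it into third, the far end of the right-hand slot beside the blue dot. Only push the lever with the fingertips or the outside of the fingers, gently and without ever gripping it: bring it to neutral, push it across to the right, then forward, away from you, until it is fully home, without letting it drop back into fourth (the near end of the right-hand slot). Leave the lever standing there with your hand clear of it, and do not disturb the tools and copperware on the headstock and the bench.

Things in the scene. Friction and masses are not known exactly. Their poses are not given: they have to be found in the camera images.
- lathe: bench spinning lathe, fixed to the bench. Origin on the bench under the middle of the green headstock (240 mm in x, 280 mm in y, top 165 mm above the bench); x axis forward, away from the worker, y to the worker's left, z up. Its bed and tailstock run off to the right (to y = -610 mm), its motor stands behind (to x = 255 mm). Apart from gate and lever nothing on it is higher than 185 mm.
- gate (a point): centre of the H gate on the top face of its aluminium plate (100 x 88 mm, 8 mm thick), 192 mm above the bench; axes as the lathe's. Two slots along x, joined half-way by the neutral channel along y. Left slot (y = +17 mm): first at the far end (white dot), second at the near end (yellow dot). Right slot (y = -17 mm): third at the far end (blue dot), fourth at the near end (black dot).
- third_slot (a point): point on the gate plate's top face, at the far end of the right-hand slot, where the stick stands when third is home: 24 mm forward and 17 mm right of the gate's centre. All slots and the channel are 16 mm wide for the 12 mm stick; the tongues between the slots have round ends, which guide a stick up to 4 mm (0.04 rad) off neutral into the channel.
- lever_stick: gear lever: steel stick, 12 mm thick, with a red ball of 44 mm diameter. Origin at the ball's centre, z up along the stick. It tilts about a pivot in the headstock, 190 mm below the ball's centre and 94 mm below the gate's centre; upright, the ball's centre is 96 mm above the plate. The ball moves 49 mm forward or back and 35 mm to either side. 2 to 3 N at the ball moves it; it stays where left, no spring.
- gear_lever (a joint): tilt of the lever along the slots, rad: 0 neutral, positive forward. First or third is home at +0.262, second or fourth at -0.262, against a springy rubber-bushed stop that gives a little (about 2 N per mm at the ball) up to the hard slot end at 0.285.
- gate_cross (a joint): tilt of the lever across the gate, rad: 0 upright, positive to the right; +0.185 against the stop on the right (right-hand slot), -0.185 on the left (left-hand slot). In a slot it has about 0.03 rad of side play.
- wax_tin: brass tin of spinning wax with a white lid, 60 mm diameter, 36 mm high, standing on the headstock top behind the gate on the left; origin under its centre.
- chuck_key: steel T-shaped chuck key, about 96 x 76 mm, 16 mm thick, lying on the headstock top behind the gate on the right; origin on its underside near the middle.
- hammer: hammer, 280 mm long, lying on the bench in front of the headstock; origin on its underside.
- copper_mug: copper mug with a handle, 76 mm diameter, 85 mm high, on the bench left of the lathe; origin under its centre.
- coffee_pot: brass long-handled coffee pot, 96 mm diameter, 100 mm high, on the bench left of the lathe, its handle rising to 126 mm; origin under its centre.
- copper_bowl: open copper bowl, 104 mm diameter, 50 mm high, on the bench behind the lathe's bed; origin under its centre.
- mallet: wooden mallet, head 64 mm diameter and 100 mm long, lying on the bench behind the lathe's bed; origin under the middle of its head.

How it is judged:
On the way, in this order (a step that is already met when the one before it is completed fails the run):
1. the lever has been pushed across the neutral channel to the right-hand slot (value of joint gate_cross above 0.12 rad and value of joint gear_lever between -0.15 and 0.15 rad), for 0.05 s.
2. the lever has been pushed forward until third is home (value of joint gate_cross above 0.12 rad and value of joint gear_lever above 0.235 rad), for 0.2 s.
At the end, for the whole second after the job is handed in: The gear lever stands still in third: in the right-hand slot (gate_cross over 0.12 rad) and tilted forward more than 0.235 of its 0.262 rad; the tin and the chuck key lie within 15 mm and the other loose things within 25 mm of where they were (all of step 2 and velocity of joint gear_lever between -0.05 and 0.05 rad/s and distance of each of wax_tin, chuck_key from where it was at the start of the episode below 0.015 m and distance of each of hammer, copper_mug, coffee_pot, copper_bowl, mallet from where it was at the start of the episode below 0.025 m); the robot touches nothing.
It fails at once if the lever drops back into fourth (value of joint gate_cross above 0.05 rad and value of joint gear_lever below -0.15 rad).
It fails at once if the lever is gripped or forced (more than 35 N on it) (contact force between any of the fingers, the arm and lever_stick above 35 N).
It fails at once if the wax tin or the chuck key is shoved or lifted (distance of any of wax_tin, chuck_key from where it was at the start of the episode above 0.015 m).
It fails at once if a tool or a piece of copperware on the bench is shoved or lifted (distance of any of hammer, copper_mug, coffee_pot, copper_bowl, mallet from where it was at the start of the episode above 0.025 m).
It also fails if it takes over 54 s, if anything falls off the work surface, if the arm or the gripper's body presses on something with over 40 N, if the wrist force passes 120 N, or if a joint passes its speed limit or range.

### The arm

A 6-joint arm with a two-finger parallel gripper is mounted at the origin on the work surface. World frame = base frame: x ahead of the robot, y to its left, z up, the work surface at z = 0. Lengths are in m, angles in rad, forces in N, time in s.
With the tool pointing down it reaches from about 0.325 to 0.9 m from the base axis. Payload 6.1 kg.
Tool frame: the origin (TCP) lies at the very end of the fingers, on their centre line; the grasp point (between the pads) lies 19 mm behind it; z points along the fingers, y is the line along which they close (so a half turn about z gives the same grasp; the last joint's range is limited). The gripper opens to 85 mm and grips with 20 to 120 N. Pads are 22 mm wide; open, the fingers measure 114 mm over their backs; the gripper's body (76 mm by 85 mm) begins 54 mm behind the grasp point. The pads swing forward as they close: fully open they stand 13 mm farther back than shut.
Start: joints at [1.12, 0.22, 1.526, -0, 1.395, -0.126], TCP at [0.199, 0.592, 0.231] pointing down, gripper open.
Joint ranges: [-2.98, 2.98], [-0.91, 2.08], [0.09, 2.57], [-1.24, 4.39], [0.2, 2.65], [-2.68, 2.68]. Speed limits (rad/s): [2.57, 2.57, 3.01, 3.14, 3.14, 3.14].

### API

Orientations are given as a 3x3 rotation matrix whose columns are the frame's x, y, z axes.
In Python, from rig import get_obs, viewer, r gives the robot as it stands. The module is installed in compiled form; this text tells all that it offers.
- The arm moves only by the tool jog_arm, never from a script. Its argument "deltas" is a list of rows, each a list of 7 numbers: the shift along the tool's x, y, z in units of 40 mm (1.0 is 40 mm), then the turn, a rotation vector about the tool's x, y, z in degrees, then the gripper command: -1 is fully open, 1 is shut, values between are in proportion. In form: [[tx, ty, tz, ax, ay, az, gripper], ...]. A call has 1 to 12 rows; each row shifts and turns the commanded pose from where the row before left it, along the tool's axes as they then stand; what a row does not reach is not made up. A row lasts 1/10 s, in which the tool goes at most 50 mm and 8.59 degrees, less where a joint would pass 70% of its speed; a pose out of reach is approached as far as the arm can. A call is refused whole if a number of a shift passes 1 or a number of a turn 8.59, either way. A call with a gripper value outside its range is refused whole. The fingers move at their own pace and stop on an object; "grip_force" is the grip in N (left out, the last holds). Time passes only in rows, so rows that do not move let the fingers close. It gives the time, the measured TCP pose, the force, the opening and the grip force at its end, in the units of the state.
- get_obs(): the state, without advancing time (a new reading comes with each control period).
- viewer.get_image(name): name is "scene" or "top"; returns a dict with "image" (420x560x3 uint8, red, green, blue), "fovy" (degrees; the focal length in pixels is half the picture's height over the tangent of half this angle, whatever the lens; pixels are square), "cx", "cy" (the principal point, pixels), "T" (4x4, takes a point from camera to world coordinates). Camera axes: x right, y down, z forward; pixel columns grow to the right and rows downward; lengths in m; the calibration is good to about 2 mm. A picture is of the moment at which its call begins. There is no depth.
- r.finish_job(): hands the job in; it is judged then, once.
The state is a dict: "time_s": time; "qpos": joint angles; "qd": joint speeds; "tau": joint torques, N m; "tcp_pos": TCP position; "eef_rot": TCP orientation; "force": force on the tool from outside, world axes, zero at the start; "torque": the same for the moment, N m; "width": finger opening in m; "gripper_force": force on a finger pad.
Only numpy, scipy, OpenCV 4.12 (cv2) and the standard library are available. Lean on these libraries where they do the work, as an engineer would, in place of code of your own. Each camera call takes 0.05 s, during which the arm holds its last target. There are 200 camera calls.

## Working session

There is one attempt and no reset: what is moved stays moved. The work goes in short steps, Python scripts to look and compute and a tool call to move; the robot and the scene stay as the last step left them, time stands still between calls to the robot, and variables do not carry over. Pictures are saved under pics/ and viewed, at most 10 in all, crops included, and the job is handed in when it is done.

Besides the shell and the picture viewer there is one more tool, called after ">>>" as name(argument=value, ...) on one line, values as JSON. jog_arm: Moves the arm, as the interface text tells. Its arguments: {"type":"object","properties":{"deltas":{"type":"array","items":{"type":"array","items":{"type":"number"}}},"grip_force":{"type":"number"}},"required":["deltas"]}

```bash
mkdir -p pics; python3 - <<'E'
from rig import get_obs, viewer, r
import cv2,numpy as np,pickle
o=get_obs();print(o)
for n in("scene","top"):
    d=viewer.get_image(n);pickle.dump(d,open(n+".pkl","wb"))
    print(n,d["fovy"],d["cx"],d["cy"],d["T"].round(3).tolist())
    cv2.imwrite(f"pics/{n}0.png",d["image"][:,:,::-1])
E
```

```text
{'time_s': 0.0, 'qpos': array([ 1.11987386e+00,  2.21226446e-01,  1.52761503e+00, -4.03124807e-06,
        1.39470081e+00, -1.26111314e-01]), 'qd': array([ 6.92361634e-05, -1.79404261e-04,  4.96839883e-04,  1.62748227e-03,
       -8.07342301e-04,  5.99814873e-05]), 'tau': array([ 1.00335223e-03, -4.96909475e+01, -3.89390409e+01, -2.04832936e-04,
        1.10823454e-02, -1.59962036e-05]), 'tcp_pos': array([0.19920115, 0.59176491, 0.23019697]), 'eef_rot': array([[-9.47711135e-01,  3.19128326e-01, -8.46068393e-04],
       [ 3.19129356e-01,  9.47709538e-01, -1.75648463e-03],
       [ 2.41283088e-04, -1.93464530e-03, -9.99998099e-01]]), 'force': array([-1.0738168 ,  0.33754876,  0.13472603]), 'torque': array([ 0.04808385, -0.07416759,  0.01188584]), 'gripper_force': 0.0, 'width': 0.08555898022028051}
scene 45.36308714316604 278.5258851448144 221.40484298811708 [[0.012, 0.786, -0.618, 1.324], [1.0, -0.002, 0.017, 0.031], [0.012, -0.618, -0.786, 1.167], [0.0, 0.0, 0.0, 1.0]]
top 53.38274673776046 279.9639498633819 204.25688921611692 [[-0.055, -0.978, 0.202, 0.377], [-0.998, 0.053, -0.015, 0.055], [0.004, -0.202, -0.979, 1.134], [0.0, 0.0, 0.0, 1.0]]
```

View pics/scene0.png

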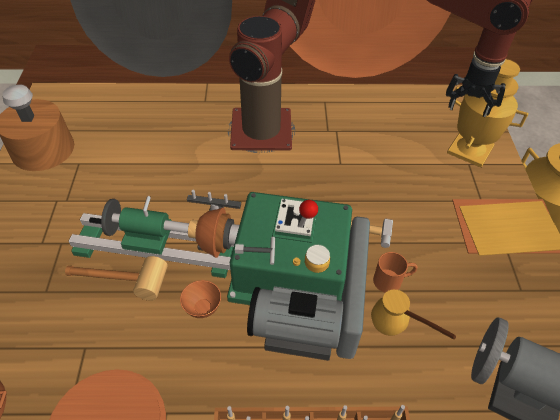

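View pics/top0.png

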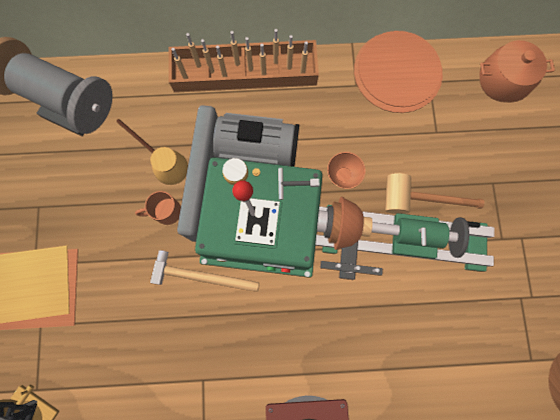

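The scene view shows the gate plate near (296,217) with the red ball at (308,209). The top view shows the ball at (243,190) and the plate around (258,222). The lathe is slightly rotated.

```bash
cat >h.py <<'E'
import numpy as np,cv2,pickle
def K(d):
    f=d["image"].shape[0]/2/np.tan(np.radians(d["fovy"])/2);return f
def ray(d,u,v):
    f=K(d);w=np.array([(u-d["cx"])/f,(v-d["cy"])/f,1]);return d["T"][:3,3],d["T"][:3,:3]@w
def onplane(d,u,v,z):
    c,w=ray(d,u,v);return c+w*(z-c[2])/w[2]
def tri(a,p,b,q):
    A=np.zeros((3,3));B=np.zeros(3);R=[ray(a,*p),ray(b,*q)]
    for c,w in R:
        w=w/np.linalg.norm(w);P=np.eye(3)-np.outer(w,w);A+=P;B+=P@c
    return np.linalg.solve(A,B)
def blob(m):
    n,l,s,c=cv2.connectedComponentsWithStats(m.astype(np.uint8));i=1+np.argmax(s[1:,4]);return l==i,c[i],s[i]
def ball(d):
    I=d["image"].astype(int);m=(I[...,0]>110)&(I[...,1]<40)&(I[...,2]<40)
    b,c,s=blob(m);(x,y),r=cv2.minEnclosingCircle(np.argwhere(b)[:,::-1].astype(np.float32));return (x,y),r,s[4]
E
python3 - <<'E'
from h import *
S=pickle.load(open("scene.pkl","rb"));T=pickle.load(open("top.pkl","rb"))
a,b=ball(S),ball(T);print(a,b);print("ball",tri(S,a[0],T,b[0]))
for n,d,(x0,y0,w,h) in(("s",S,(222,185,150,110)),("t",T,(180,140,150,150))):
    I=d["image"]
    c=I[y0:y0+h,x0:x0+w];cv2.imwrite(f"pics/crop_{n}.png",cv2.resize(c,None,fx=4,fy=4,interpolation=cv2.INTER_CUBIC)[:,:,::-1])
    J=I.astype(int);m=(J.min(2)>175)&(J.max(2)-J.min(2)<30)
    g,c,s=blob(m[y0:y0+h,x0:x0+w]);print(n,s,c)
    rc=cv2.minAreaRect((np.argwhere(g)[:,::-1]+[x0,y0]).astype(np.float32));p=cv2.boxPoints(rc)
    print(p.round(1).tolist()); print(np.array([onplane(d,*q,.192) for q in p]).round(4).tolist())
E
```

```text
((308.88372802734375, 208.41860961914062), 8.626873970031738, np.int32(206)) ((242.1904754638672, 190.11904907226562), 9.436753273010254, np.int32(61))
ball [0.58751989 0.11982002 0.27873766]
s [ 54  15  37  34 475] [70.80631579 33.23368421]
[[275.5, 228.5], [279.79998779296875, 198.39999389648438], [314.5, 203.39999389648438], [310.20001220703125, 233.5]]
[[0.5792, 0.044, 0.192], [0.4822, 0.0558, 0.192], [0.4989, 0.1439, 0.192], [0.5945, 0.1282, 0.192]]
t [  56   59   44   46 1061] [77.59754948 81.6135721 ]
[[235.10000610351562, 239.89999389648438], [240.5, 196.8000030517578], [279.0, 201.60000610351562], [273.70001220703125, 244.6999969482422]]
[[0.494, 0.1463, 0.192], [0.5932, 0.1305, 0.192], [0.577, 0.0423, 0.192], [0.4784, 0.0599, 0.192]]
```

View pics/crop_t.png

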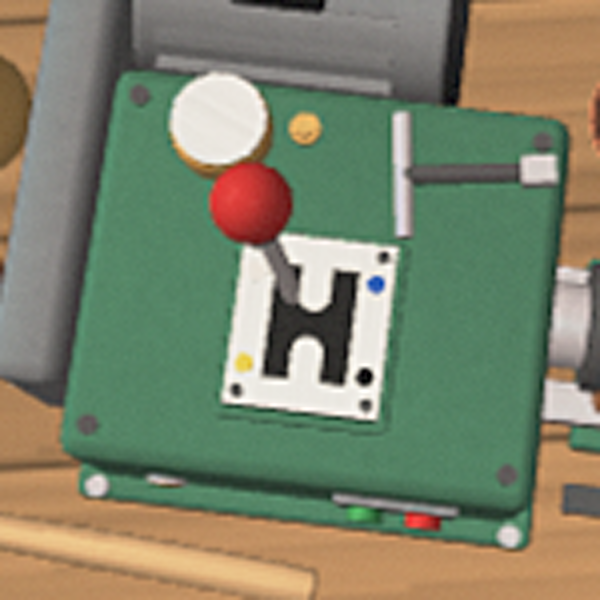

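View pics/crop_s.png

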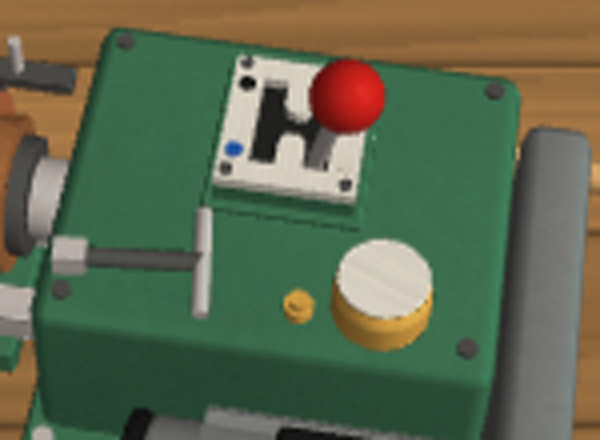

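Ball at about (0.588, 0.120, 0.279) and gate centre at about (0.537, 0.094), yaw about -9°. That puts the lever in first: gate-frame ball x is about +45 mm and y about +34 mm. Next I shut the fingers, rise, align the tool with the gate (tool x = -gate x, tool y = gate y) and fly to the far side of the ball.

>>> jog_arm(deltas=[[0, 0, -1, 0, 0, -4.7, 1], [0, 0, -1, 0, 0, -4.7, 1], [-0.8, -0.63, -0.1, 0, 0, 0, 1], [-0.8, -0.63, -0.1, 0, 0, 0, 1], [-0.8, -0.63, -0.1, 0, 0, 0, 1], [-0.8, -0.63, -0.1, 0, 0, 0, 1], [-0.8, -0.63, -0.1, 0, 0, 0, 1], [-0.8, -0.63, -0.1, 0, 0, 0, 1], [-0.8, -0.63, -0.1, 0, 0, 0, 1], [-0.8, -0.63, 0, 0, 0, 0, 1], [-0.8, -0.63, 0, 0, 0, 0, 1], [-0.8, -0.63, 0, 0, 0, 0, 1]], grip_force=20)

```text
time_s: 1.3
tcp_pos: [0.4757, 0.2909, 0.3389]
eef_rot: [[-0.987, 0.16, -0.001], [0.16, 0.987, -0.0], [0.0, -0.0, -1.0]]
force: [0.6, 0.9, -0.4]
width: -0.0
gripper_force: 0.0
```

>>> jog_arm(deltas=[[-0.79, -0.63, 0, 0, 0, 0, 1], [-0.79, -0.63, 0, 0, 0, 0, 1], [-0.79, -0.63, 0, 0, 0, 0, 1], [-0.79, -0.63, 0, 0, 0, 0, 1], [-0.79, -0.63, 0, 0, 0, 0, 1], [-0.8, -0.61, 0, 0, 0, 0, 1], [0, 0, 0.7, 0, 0, 0, 1], [0, 0, 0.7, 0, 0, 0, 1], [0, 0, 0.7, 0, 0, 0, 1], [0, 0, 0, 0, 0, 0, 1]])

```text
time_s: 2.3
tcp_pos: [0.6355, 0.1131, 0.2492]
eef_rot: [[-0.987, 0.16, -0.01], [0.16, 0.987, -0.001], [0.01, -0.002, -1.0]]
force: [-0.6, -0.3, -0.9]
width: -0.0004
gripper_force: 0.0
```

```bash
cat >look.py <<'E'
from rig import get_obs, viewer
from h import *
import sys
G=np.array([.537,.094]);R=np.array([[.987,-.16],[.16,.987]])
o=get_obs();print(o["time_s"],o["tcp_pos"].round(4),o["force"].round(1),"tip gate mm",(R@(o["tcp_pos"][:2]-G)*1e3).round(1))
S=viewer.get_image("scene");T=viewer.get_image("top")
a,b=ball(S),ball(T);p=tri(S,a[0],T,b[0])
print(a,b,"ball",p.round(4),"gate mm",(R@(p[:2]-G)*1e3).round(1))
if len(sys.argv)>1:
    c=[cv2.resize(S["image"][150:290,222:372],None,fx=2.6,fy=2.6),cv2.resize(T["image"][130:270,180:330],None,fx=2.6,fy=2.6)]
    cv2.imwrite("pics/"+sys.argv[1],np.hstack(c)[:,:,::-1])
E
python3 look.py l1.png
```

```text
2.3 [0.6355 0.1131 0.2492] [-0.6 -0.3 -0.9] tip gate mm [94.2 34.6]Traceback (most recent call last):
  File "look.py", line 7, in <module>
    a,b=ball(S),ball(T);p=tri(S,a[0],T,b[0])
        ~~~~^^^
  File "h.py", line 17, in ball
    b,c,s=blob(m);(x,y),r=cv2.minEnclosingCircle(np.argwhere(b)[:,::-1].astype(np.float32));return (x,y),r,s[4]
          ~~~~^^^
  File "h.py", line 14, in blob
    n,l,s,c=cv2.connectedComponentsWithStats(m.astype(np.uint8));i=1+np.argmax(s[1:,4]);return l==i,c[i],s[i]
                                                                     ~~~~~~~~~^^^^^^^^^
    return _wrapfunc(a, 'argmax', axis=axis, out=out, **kwds)
    return bound(*args, **kwds)
ValueError: attempt to get argmax of an empty sequence
```

>>> jog_arm(deltas=[[0.2, 0, 0, 0, 0, 0, 1], [0.12, 0, 0, 0, 0, 0, 1], [0.1, 0, 0, 0, 0, 0, 1], [0.1, 0, 0, 0, 0, 0, 1], [0.1, 0, 0, 0, 0, 0, 1], [0.1, 0, 0, 0, 0, 0, 1], [0.1, 0, 0, 0, 0, 0, 1], [0.1, 0, 0, 0, 0, 0, 1], [0.1, 0, 0, 0, 0, 0, 1], [0.1, 0, 0, 0, 0, 0, 1], [0.1, 0, 0, 0, 0, 0, 1], [0, 0, 0, 0, 0, 0, 1]])

```text
time_s: 3.6
tcp_pos: [0.5896, 0.1214, 0.255]
eef_rot: [[-0.987, 0.16, -0.001], [0.16, 0.987, -0.0], [0.001, -0.0, -1.0]]
force: [1.9, -0.1, 1.9]
width: 0.0002
gripper_force: 1.2
```

```bash
python3 - <<'E'
s=open("h.py").read().replace("    b,c,s=blob(m);","    if m.sum()<5: return (np.nan,np.nan),0,0\n    b,c,s=blob(m);").replace(">110",">90").replace("<40)&(I[...,2]<40","<60)&(I[...,2]<60")
open("h.py","w").write(s)
E
python3 look.py l1.png
```

```text
3.6 [0.5896 0.1214 0.255 ] [ 1.9 -0.1  1.9] tip gate mm [47.5 35.5]
((261.2992858886719, 129.5420684814453), 34.969051361083984, np.int32(1112)) ((274.5, 332.0), 68.03134155273438, np.int32(280)) ball [0.2969 0.0373 0.2613] gate mm [-227.9  -94.3]
```

View pics/l1.png

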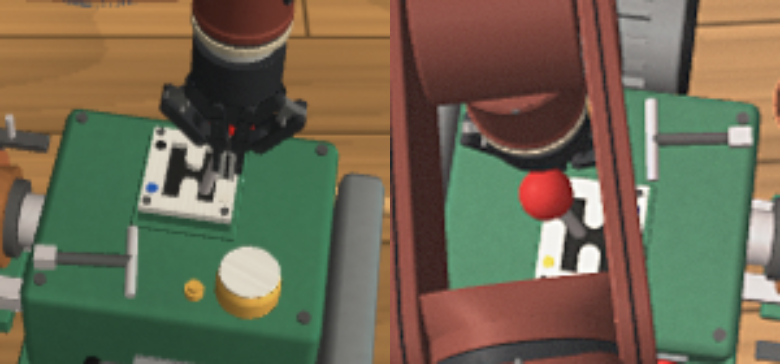

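The fingers are behind the ball, which sits at about (155,195) in the top crop, i.e. pixel (239.6,205). The lever is moving back along the left slot.

```bash
cat >top.py <<'E'
from h import *
from rig import viewer,get_obs
G=np.array([.537,.094]);R=np.array([[.987,-.16],[.16,.987]])
d=viewer.get_image("top");I=d["image"].astype(int)
m=((I[...,0]>90)&(I[...,1]<45)&(I[...,2]<45)).astype(np.uint8);m[:150]=0;m[250:]=0;m[:,:180]=0;m[:,320:]=0
n,l,s,c=cv2.connectedComponentsWithStats(m)
o=get_obs();print(o["time_s"],"tip",(R@(o["tcp_pos"][:2]-G)*1e3).round(1),o["tcp_pos"][2].round(4),o["force"].round(1))
for i in range(1,n):
    if s[i,4]>25:
        (x,y),r=cv2.minEnclosingCircle(np.argwhere(l==i)[:,::-1].astype(np.float32))
        p=onplane(d,x,y,.286);print((x,y),r,s[i,4],"gate mm",(R@(p[:2]-G)*1e3).round(1))
E
python3 top.py
```

```text
3.75 tip [47.9 35.4] 0.255 [1.4 0.3 2.3]
(240.37179565429688, 203.96153259277344) 9.668251037597656 83 gate mm [14.4 32.6]
```

>>> jog_arm(deltas=[[0.1, 0, 0, 0, 0, 0, 1], [0.1, 0, 0, 0, 0, 0, 1], [0.1, 0, 0, 0, 0, 0, 1], [0.06, 0, 0, 0, 0, 0, 1], [0, 0, 0, 0, 0, 0, 1]])

```text
time_s: 4.25
tcp_pos: [0.5756, 0.1237, 0.2553]
eef_rot: [[-0.987, 0.16, -0.0], [0.16, 0.987, 0.0], [0.0, -0.0, -1.0]]
force: [1.6, 0.1, 2.3]
width: 0.0002
gripper_force: 1.1
```

```bash
python3 top.py
```

```text
4.3 tip [33.5 35.5] 0.2553 [1.9 0.2 1.1]
(239.37930297851562, 210.96551513671875) 9.66911506652832 88 gate mm [-0.5 32.8]
```

Lever is at neutral. Now I back off, lift, and turn 90° so the flat narrow side of the fingers does the cross push.

>>> jog_arm(deltas=[[-0.4, 0, 0, 0, 0, 0, 1], [0, 0, -1, 0, 0, 0, 1], [0, 0, -1, 0, 0, 0, 1], [0, 0, -0.2, 0, 0, 8.5, 1], [0, 0, 0, 0, 0, 8.5, 1], [0, 0, 0, 0, 0, 8.5, 1], [0, 0, 0, 0, 0, 8.5, 1], [0, 0, 0, 0, 0, 8.5, 1], [0, 0, 0, 0, 0, 8.5, 1], [0, 0, 0, 0, 0, 8.5, 1], [0, 0, 0, 0, 0, 8.5, 1], [0, 0, 0, 0, 0, 8.5, 1]])

```text
time_s: 5.5
tcp_pos: [0.591, 0.1211, 0.3422]
eef_rot: [[-0.069, 0.998, -0.003], [0.998, 0.069, -0.0], [0.0, -0.003, -1.0]]
force: [-1.1, -0.0, -0.0]
width: -0.0001
gripper_force: 0.0
```

>>> jog_arm(deltas=[[0, 0, 0, 0, 0, 8.5, 1], [0, 0, 0, 0, 0, 5, 1], [0, 0, 0, 0, 0, 0, 1]])

```text
time_s: 5.8
tcp_pos: [0.5911, 0.1211, 0.3423]
eef_rot: [[0.161, 0.987, -0.003], [0.987, -0.161, -0.0], [-0.0, -0.003, -1.0]]
force: [-0.0, -0.8, -0.0]
width: 0.0001
gripper_force: 0.0
```

```bash
python3 top.py; python3 -c "
from rig import get_obs;o=get_obs();print(o['eef_rot'].round(3),o['qpos'].round(2))"
```

```text
5.85 tip [49.2 35.4] 0.3424 [-0.3 -0.2  0.8]
(239.3222198486328, 210.74444580078125) 9.833839416503906 88 gate mm [-0. 33.]
[[ 0.158  0.987 -0.002]
 [ 0.987 -0.158 -0.   ]
 [-0.    -0.002 -1.   ]] [0.07 0.12 1.43 0.   1.59 0.23]
```

>>> jog_arm(deltas=[[0.63, -0.61, 0, 0, 0, 0, 1], [0.63, -0.62, 0, 0, 0, 0, 1], [0, 0, 0.7, 0, 0, 0, 1], [0, 0, 0.7, 0, 0, 0, 1], [0, 0, 0.65, 0, 0, 0, 1], [0, 0, 0, 0, 0, 0, 1], [-0.2, 0, 0, 0, 0, 0, 1], [-0.12, 0, 0, 0, 0, 0, 1], [-0.12, 0, 0, 0, 0, 0, 1], [-0.12, 0, 0, 0, 0, 0, 1], [-0.12, 0, 0, 0, 0, 0, 1], [-0.12, 0, 0, 0, 0, 0, 1]])

```text
time_s: 7.05
tcp_pos: [0.5466, 0.147, 0.2623]
eef_rot: [[0.16, 0.987, 0.002], [0.987, -0.16, 0.001], [0.001, 0.002, -1.0]]
force: [-0.3, 2.9, 2.6]
width: 0.0
gripper_force: 1.4
```

```bash
python3 top.py; python3 look.py l2.png
```

```text
7.1 tip [ 1.  53.1] 0.262 [1.3 1.4 0.7]
7.1 [0.5465 0.1463 0.262 ] [1.3 1.4 0.7] tip gate mm [ 1.  53.1]
((260.7817687988281, 130.3117218017578), 35.014617919921875, np.int32(1195)) ((202.5, 184.5), 31.66238021850586, np.int32(237)) ball [0.5526 0.0874 0.5032] gate mm [16.4 -4. ]
```

View pics/l2.png

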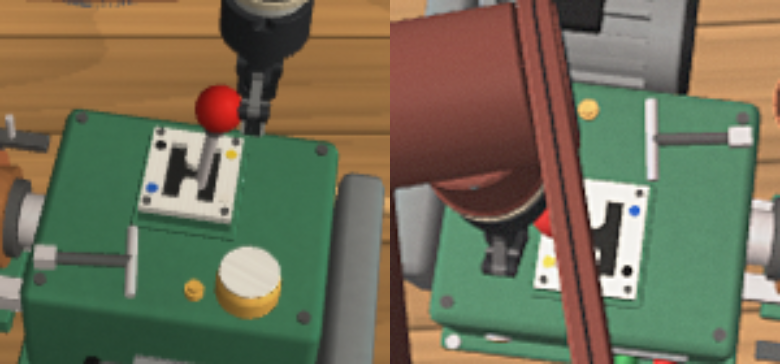

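The scene view shows the fingers left of the ball, with the ball at crop (217,108) already moving across the channel. I keep going.

>>> jog_arm(deltas=[[-0.12, 0, 0, 0, 0, 0, 1], [-0.12, 0, 0, 0, 0, 0, 1], [-0.12, 0, 0, 0, 0, 0, 1], [-0.12, 0, 0, 0, 0, 0, 1], [-0.12, 0, 0, 0, 0, 0, 1], [-0.12, 0, 0, 0, 0, 0, 1], [-0.12, 0, 0, 0, 0, 0, 1], [-0.12, 0, 0, 0, 0, 0, 1], [-0.1, 0, 0, 0, 0, 0, 1], [0, 0, 0, 0, 0, 0, 1]])

```text
time_s: 8.2
tcp_pos: [0.5393, 0.1045, 0.2612]
eef_rot: [[0.161, 0.987, -0.0], [0.987, -0.161, -0.0], [-0.0, -0.0, -1.0]]
force: [0.2, 0.6, 0.3]
width: 0.0003
gripper_force: 0.5
```

```bash
sed 's/"top"/"scene"/; s/m\[:150\]=0;m\[250:\]=0;m\[:,:180\]=0;m\[:,320:\]=0/m[:180]=0;m[230:]=0;m[:,:265]=0;m[:,330:]=0/' top.py > sc.py; python3 sc.py
```

```text
8.25 tip [ 0.6 11. ] 0.2611 [-0.   1.2  1.1]
(288.0, 189.0) 9.219644546508789 233 gate mm [  0.5 -21.1]
```

>>> jog_arm(deltas=[[-0.1, 0, 0, 0, 0, 0, 1], [-0.1, 0, 0, 0, 0, 0, 1], [-0.05, 0, 0, 0, 0, 0, 1], [-0.03, 0, 0, 0, 0, 0, 1], [0, 0, 0, 0, 0, 0, 1]])

```text
time_s: 8.75
tcp_pos: [0.5375, 0.094, 0.261]
eef_rot: [[0.16, 0.987, -0.001], [0.987, -0.16, -0.0], [-0.0, -0.001, -1.0]]
force: [0.0, 1.2, -1.5]
width: -0.0
gripper_force: 0.6
```

```bash
python3 sc.py
```

```text
8.8 tip [0.5 0.1] 0.261 [ 0.7  1.1 -0.7]
(283.4757385253906, 188.83494567871094) 9.047501564025879 230 gate mm [  1.7 -31.7]
```

>>> jog_arm(deltas=[[-0.03, 0, 0, 0, 0, 0, 1], [-0.03, 0, 0, 0, 0, 0, 1], [0, 0, 0, 0, 0, 0, 1]])

```text
time_s: 9.1
tcp_pos: [0.5372, 0.0917, 0.2612]
eef_rot: [[0.16, 0.987, -0.0], [0.987, -0.16, -0.0], [-0.0, -0.0, -1.0]]
force: [-0.1, 2.2, -1.3]
width: -0.0002
gripper_force: 0.7
```

>>> jog_arm(deltas=[[0.4, 0, 0, 0, 0, 0, 1], [0, 0, -1, 0, 0, 0, 1], [0, 0, -1, 0, 0, 0, 1], [0, 0, 0, 0, 0, -8.5, 1], [0, 0, 0, 0, 0, -8.5, 1], [0, 0, 0, 0, 0, -8.5, 1], [0, 0, 0, 0, 0, -8.5, 1], [0, 0, 0, 0, 0, -8.5, 1], [0, 0, 0, 0, 0, -8.5, 1], [0, 0, 0, 0, 0, -8.5, 1], [0, 0, 0, 0, 0, -8.5, 1], [0, 0, 0, 0, 0, -8.5, 1]])

```text
time_s: 10.3
tcp_pos: [0.5401, 0.1084, 0.3416]
eef_rot: [[-0.925, 0.38, 0.001], [0.38, 0.925, -0.0], [-0.001, 0.0, -1.0]]
force: [0.2, -0.3, 0.6]
width: 0.0003
gripper_force: 0.0
```

>>> jog_arm(deltas=[[0, 0, 0, 0, 0, -8.5, 1], [0, 0, 0, 0, 0, -5, 1], [0.65, -0.61, 0, 0, 0, 0, 1], [0.65, -0.61, 0, 0, 0, 0, 1], [0, 0, 0.7, 0, 0, 0, 1], [0, 0, 0.7, 0, 0, 0, 1], [0, 0, 0.65, 0, 0, 0, 1], [0, 0, 0, 0, 0, 0, 1]])

```text
time_s: 11.1
tcp_pos: [0.4786, 0.0683, 0.2558]
eef_rot: [[-0.987, 0.16, -0.006], [0.16, 0.987, 0.0], [0.006, -0.001, -1.0]]
force: [-0.6, 0.4, -1.6]
width: -0.0001
gripper_force: 0.0
```

```bash
python3 sc.py; python3 look.py l3.png
```

```text
11.15 tip [-52.3 -34.6] 0.2582 [-0.6 -0.6 -0.2]
(282.46038818359375, 188.75743103027344) 9.118329048156738 253 gate mm [  1.9 -34.1]
11.15 [0.4798 0.0683 0.2582] [-0.6 -0.6 -0.2] tip gate mm [-52.3 -34.6]
((290.9449768066406, 53.75199508666992), 28.540800094604492, np.int32(1219)) ((264.5, 226.5), 35.19242858886719, np.int32(287)) ball [0.459  0.0703 0.5977] gate mm [-73.2 -35.9]
```

View pics/l3.png

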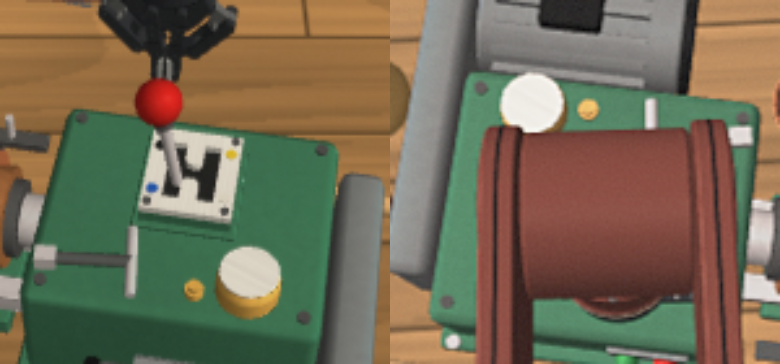

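The ball is at crop (159,102), with the stick standing in the right-hand end of the channel and the fingers on the near side. Now I push forward.

>>> jog_arm(deltas=[[-0.2, 0, 0, 0, 0, 0, 1], [-0.13, 0, 0, 0, 0, 0, 1], [-0.13, 0, 0, 0, 0, 0, 1], [-0.13, 0, 0, 0, 0, 0, 1], [-0.13, 0, 0, 0, 0, 0, 1], [-0.13, 0, 0, 0, 0, 0, 1], [-0.13, 0, 0, 0, 0, 0, 1], [-0.13, 0, 0, 0, 0, 0, 1], [-0.13, 0, 0, 0, 0, 0, 1], [-0.13, 0, 0, 0, 0, 0, 1], [0, 0, 0, 0, 0, 0, 1]])

```text
time_s: 12.35
tcp_pos: [0.5352, 0.0588, 0.2589]
eef_rot: [[-0.987, 0.16, -0.0], [0.16, 0.987, -0.0], [0.0, -0.0, -1.0]]
force: [-1.9, 0.4, 1.1]
width: -0.0001
gripper_force: 0.7
```

```bash
python3 sc.py
```

```text
12.4 tip [  3.6 -35. ] 0.2589 [-1.5  0.2 -0.6]
(280.5, 200.5) 9.192488670349121 255 gate mm [ 38.5 -33.3]
```

>>> jog_arm(deltas=[[-0.1, 0, 0, 0, 0, 0, 1], [-0.1, 0, 0, 0, 0, 0, 1], [-0.05, 0, 0, 0, 0, 0, 1], [-0.05, 0, 0, 0, 0, 0, 1], [0, 0, 0, 0, 0, 0, 1]])

```text
time_s: 12.9
tcp_pos: [0.5468, 0.057, 0.2592]
eef_rot: [[-0.987, 0.16, -0.0], [0.16, 0.987, -0.0], [0.0, -0.0, -1.0]]
force: [-2.0, 0.6, -1.0]
width: -0.0002
gripper_force: 1.0
```

```bash
python3 sc.py
```

```text
12.95 tip [ 15.5 -35. ] 0.2593 [-1.2  0.5 -1.8]
(280.0833435058594, 205.0833282470703) 9.319279670715332 257 gate mm [ 52.3 -32.2]
```

>>> jog_arm(deltas=[[-0.04, 0, 0, 0, 0, 0, 1], [0, 0, 0, 0, 0, 0, 1]])

```text
time_s: 13.15
tcp_pos: [0.5483, 0.0567, 0.2593]
eef_rot: [[-0.987, 0.16, 0.0], [0.16, 0.987, -0.0], [-0.0, -0.0, -1.0]]
force: [-1.6, 0.9, -2.3]
width: -0.0002
gripper_force: 1.0
```

>>> jog_arm(deltas=[[-0.03, 0, 0, 0, 0, 0, 1], [0, 0, 0, 0, 0, 0, 1]])

```text
time_s: 13.35
tcp_pos: [0.5495, 0.0566, 0.2593]
eef_rot: [[-0.987, 0.16, 0.0], [0.16, 0.987, -0.0], [-0.0, -0.0, -1.0]]
force: [-1.8, 0.9, -2.5]
width: -0.0
gripper_force: 1.0
```

>>> jog_arm(deltas=[[-0.03, 0, 0, 0, 0, 0, 1], [0, 0, 0, 0, 0, 0, 1]])

```text
time_s: 13.55
tcp_pos: [0.5505, 0.0564, 0.2592]
eef_rot: [[-0.987, 0.16, -0.0], [0.16, 0.987, -0.0], [0.0, -0.0, -1.0]]
force: [-2.7, 0.7, -1.1]
width: -0.0001
gripper_force: 1.4
```

>>> jog_arm(deltas=[[-0.03, 0, 0, 0, 0, 0, 1], [0, 0, 0, 0, 0, 0, 1]])

```text
time_s: 13.75
tcp_pos: [0.5515, 0.0563, 0.2591]
eef_rot: [[-0.987, 0.16, -0.001], [0.16, 0.987, 0.0], [0.001, -0.0, -1.0]]
force: [-3.4, 0.9, -1.9]
width: -0.0
gripper_force: 1.9
```

```bash
python3 sc.py
```

```text
13.8 tip [ 20.4 -34.9] 0.2591 [-3.8  0.  -1.2]
(279.81097412109375, 206.69512939453125) 9.281305313110352 261 gate mm [ 57.2 -32.1]
```

Force is now climbing, so the lever is against the bushed stop. One more small nudge, a short hold, then back away and lift clear.

>>> jog_arm(deltas=[[-0.03, 0, 0, 0, 0, 0, 1], [0, 0, 0, 0, 0, 0, 1], [0, 0, 0, 0, 0, 0, 1]])

```text
time_s: 14.1
tcp_pos: [0.5522, 0.0561, 0.2589]
eef_rot: [[-0.987, 0.16, -0.002], [0.16, 0.987, 0.0], [0.002, -0.0, -1.0]]
force: [-5.5, 0.8, -1.2]
width: -0.0
gripper_force: 3.1
```

>>> jog_arm(deltas=[[0.1, 0, 0, 0, 0, 0, 1], [0.5, 0, 0, 0, 0, 0, 1], [1, 0, 0, 0, 0, 0, 1], [0.5, 0, -1, 0, 0, 0, 1], [0.5, 0, -1, 0, 0, 0, 1], [0.5, 0, -1, 0, 0, 0, 1], [0, 1, 0, 0, 0, 0, 1], [0, 1, 0, 0, 0, 0, 1], [0, 1, 0, 0, 0, 0, 1], [0, 1, 0, 0, 0, 0, 1], [0, 0, 0, 0, 0, 0, 1], [0, 0, 0, 0, 0, 0, 1]])

```text
time_s: 15.3
tcp_pos: [0.4566, 0.2345, 0.3799]
eef_rot: [[-0.987, 0.158, 0.002], [0.158, 0.987, 0.0], [-0.002, 0.0, -1.0]]
force: [-0.4, -0.8, 0.1]
width: 0.0002
gripper_force: 0.0
```

```bash
sed -i 's/\.286/.279/' sc.py; python3 sc.py; python3 look.py l4.png
```

```text
15.35 tip [-101.7  125. ] 0.3799 [-0.5 -0.5  0.2]
(279.862060546875, 206.62069702148438) 9.241547584533691 261 gate mm [ 51.2 -32.8]
15.35 [0.4566 0.2337 0.3799] [-0.5 -0.5  0.2] tip gate mm [-101.7  125. ]
((261.2992858886719, 129.5420684814453), 34.969051361083984, np.int32(1211)) ((139.2446746826172, 378.4361572265625), 45.649505615234375, np.int32(1023)) ball [0.3008 0.1479 0.3616] gate mm [-241.7   15.4]
```

View pics/l4.png

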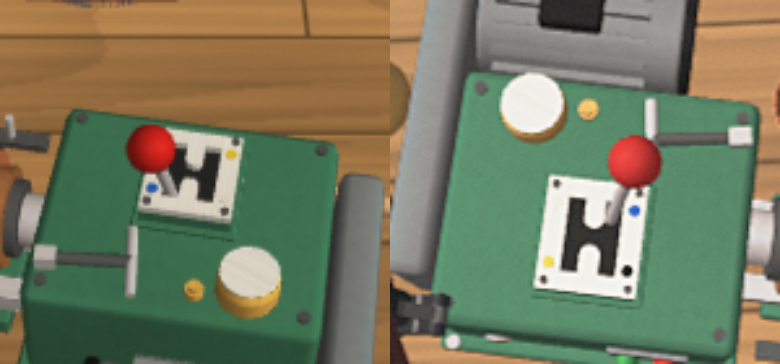

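The stick stands at the far end of the right-hand slot beside the blue dot, with the ball about 51 mm forward and 33 mm right of centre. The hand is clear, and the tin and key look unmoved.

```bash
python3 -c "
from rig import r;print(r.finish_job())"
```

```text
the job is handed in; nothing more can be done
None
```

The lever is in third against its stop, the hand is clear, and the job was handed in at about 15 s; no verdict came back, but the last pictures show the stick beside the blue dot and the tin and chuck key where they were.

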